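# Clamp a glued-up block in the guarded glue press

## Task

Without picking anything up, push the two-layer wooden block along the channel of the glue press with the fingertips until its end rests against the stop. Then reach down through the window of the guard and press the lever's paddle down until the cork pad sits on the block, so that the lever stays down. Never touch the guard, keep the block flat on the board, and leave the wax tin, the wooden knob and everything else where they are.

Things in the scene. Friction and masses are not known exactly. Their poses are not given: they have to be found in the camera images.
- press: Glue press screwed to the bench; fixed, place and yaw vary. Offsets below are in its frame, mm; origin on the bench, z up. x runs from paddle to lever pivot (roughly away from the robot), y along the channel from the stop to its open end. Plywood board 12 thick, x -150..120, y -90..205. Channel along y, centred at x 30, 55 wide, between rails with tops at z 20.
- stop (a point): Foot of the face of the wooden end stop across the channel, at the channel's middle: press (30, -55, 12). The stop's top is at z 42.
- guard: Grey guard plate on four posts, part of the press, not to be touched: 112 (x) x 140 (y) x 6, centred at press x -89, y 0, top at z 76, screw heads 2.5 higher. Window in its middle 76 (x) x 104 (y). Origin: under the window's centre, on the board's top (press z 12).
- window (a point): Centre of the guard's window, level with the plate's top face (press -89, 0, 76).
- paddle (a point): Centre of the top face of the lever's dark wooden paddle, 44 (x) x 52 (y) x 10, seen through the window. At press (-91, 0, 64) with the lever up; sinks to (-89, 0, 36) when the cork pad sits on the block.
- pivot (a point): Lever pivot, press (95, 0, 60), between steel cheeks (x 83..109, y -20..20, top z 72). From here the lever's 12 mm round bar crosses above the channel at y 0 (highest about z 80 when up) to the paddle; its cork pad, 26 diameter, hangs over press x 30, y 0.
- lever (a joint): Lever angle, rad: 0 fully up, grows as the paddle is pressed; about 0.15 when the cork pad meets the block (0.165 at the limit with no block). Starts at 0 to 0.04. The pivot is stiff: pressing takes about 3 N, and the lever stays where it is left.
- glue_block: Loose two-layer wooden block (dark below, light above), 50 (x) x 110 (y) x 34, 0.1 to 0.2 kg, in the channel with 2.5 of play each side. Origin: centre of its underside; axes nearly those of the press. Starts at press y 60 to 100; against the stop it is at press (30, 0, 12), free end at y 55, top at z 46.
- wax_tin: Round wax tin, 74 diameter, 33 high, standing loose on the board beside the guard; leave it alone. Origin: centre of its underside.
- turned_knob: Turned wooden knob, 34 diameter, 42 high, standing loose on the bench beside the press on the stop's side; leave it alone. Origin: centre of its underside.

How it is judged (in metres and radians):
On the way, in this order (a step that is already met when the one before it is completed fails the run):
1. the block lies against the stop while the lever is still up (y of glue_block in the frame of press below 0.004 m and value of joint lever below 0.08 rad), for 0.1 s.
2. the lever is down, its pad on the block (value of joint lever above 0.135 rad), for 0.1 s.
At the end, for the whole second after the job is handed in: The block lies at rest and flat in the channel, within 5 mm of the stop, and the lever stays down at more than 0.135 rad (cork pad within about 1 mm of the block or on it) (y of glue_block in the frame of press between -0.005 and 0.005 m and x of glue_block in the frame of press between 0.025 and 0.035 m and z of glue_block in the frame of press below 0.015 m and value of joint lever above 0.135 rad and linear speed of glue_block below 0.01 m/s); the robot touches nothing.
It fails at once if the guard is touched by the fingers, the gripper or the arm (more than 0.5 N) (contact force between any of the fingers, the arm and guard above 0.5 N).
It fails at once if the block is lifted more than 8 mm off the board or tipped more than 0.15 rad (z of glue_block in the frame of press above 0.02 m or angle between glue_block's own z axis and vertical above 0.15 rad).
It fails at once if the wax tin or the wooden knob is moved more than 10 mm (distance of any of wax_tin, turned_knob from where it was at the start of the episode above 0.01 m).
It also fails if it takes over 48 s, if anything falls off the work surface, if the arm or the gripper's body presses on something with over 40 N, if the wrist force passes 120 N, or if a joint passes its speed limit or range.

## Robot

A 6-joint arm with a two-finger parallel gripper is mounted at the origin on the work surface; the furniture and walls round the work are solid. World frame = base frame: x ahead of the robot, y to its left, z up, the work surface at z = 0. Lengths are in m, angles in degrees, forces in N, time in s.
With the tool pointing down it reaches from about 0.3 to 0.75 m from the base axis. Payload 8.5 kg.
Tool frame: the origin (TCP) lies midway between the tips of the shut fingers; the grasp point (between the pads) lies 19 mm behind it (env.tcp_to_grasp is the z of the grasp point in the tool frame, in m); z points along the fingers, y is the line along which they close (so a half turn about z gives the same grasp; the last joint's range is limited). The gripper opens to 85 mm and grips with 20 to 120 N. Pads are 22 mm wide; open, the fingers measure 114 mm over their backs; the gripper's body (76 mm by 85 mm) begins 54 mm behind the grasp point. The pads swing forward as they close: fully open they stand 13 mm farther back than shut.
Start: joints at [-75.82, 21.807, 74.336, -0, 83.858, -12.336], TCP at [0.246, -0.492, 0.231] pointing down, gripper open.
Joint ranges: [-178.18, 178.18], [-50.72, 133.34], [12.68, 142.11], [-81.47, 261.47], [9.98, 163.14], [-165.26, 165.26]. Speed limits (degrees/s): [136.94, 136.94, 180, 180, 180, 180].

## Interface

Orientations are given as a 3x3 rotation matrix whose columns are the frame's x, y, z axes.
In Python, from rig import env, imaging, job, models gives the robot as it stands. The module is installed in compiled form; this text tells all that it offers.
- The arm moves only by the tool jog_arm, never from a script. Its argument "plan" is text: rows parted by semicolons, each of 7 numbers parted by spaces: the turn, a rotation vector about the tool's x, y, z in degrees, then the shift along the tool's x, y, z in cm, then the closure in counts, from 0 (fully open) to 255 (shut). In form: rx ry rz x y z claw; .... A call has 1 to 10 rows; each row shifts and turns the commanded pose from where the row before left it, along the tool's axes as they then stand; what a row does not reach is not made up. A row lasts 1/12 s, in which the tool goes at most 41.7 mm and 7.16 degrees, less where a joint would pass 70% of its speed; a pose out of reach is approached as far as the arm can. A call with a gripper value outside its range is refused whole. The fingers move at their own pace and stop on an object; "grip_force" is the grip in N (left out, the last holds). Time passes only in rows, so rows that do not move let the fingers close. It gives the time, the measured TCP pose, the force, the opening and the grip force at its end, in the units of the state.
- env.observe(): the state, without advancing time (a new reading comes with each control period).
- imaging.get_image(name): name is "side" or "top" or "wrist"; returns a dict with "pixels" (420x560x3 uint8, red, green, blue), "depth" (420x560 float32, m along the optical axis (not along the pixel's ray), 0 where there is no reading), "fov_y" (degrees; the focal length in pixels is half the picture's height over the tangent of half this angle, whatever the lens; pixels are square), "cx", "cy" (the principal point, pixels), "world_from_camera" (4x4, takes a point from camera to world coordinates). Camera axes: x right, y down, z forward; pixel columns grow to the right and rows downward; lengths in m; the calibration is good to about 2 mm. The wrist camera is an equidistant fisheye: a pixel r from the principal point sees the ray r / f radians off the axis. A picture is of the moment at which its call begins.
- job.close_job(): hands the job in; it is judged then, once.
Trained networks look in the newest picture that a camera, given by its name, has taken for a name from the list of things; names that differ only in an ending like _2 or _b are one class to them, and where a whole thing is asked for, a point or a joint stands for the part that bears it (a point fixed in the world has none). Each returns a list of dicts, best first, with "confidence" (0 to 1); they miss things now and then, are a little off and sometimes report something else, mostly with a low value. They report only what shows in the picture. A call takes as long as a camera call.
- models.outline_of(camera, query): "region" (420x560 bool, what is visible of it) and "bbox" ([centre column, centre row, width, height] in pixels, round what is visible of it).
- models.tip_of(camera, query): "at" ([column, row] in pixels: a listed point, or the origin of a listed thing).
The state is a dict: "time_s": time; "q": joint angles; "qvel": joint speeds; "joint_efforts": joint torques, N m; "position": TCP position; "tool_rot": TCP orientation; "ft_force": force on the tool from outside, world axes, zero at the start; "wrist_torque": the same for the moment, N m; "grip_width": finger opening in m; "gripper_force": force on a finger pad.
Only numpy, scipy, OpenCV 4.12 (cv2) and the standard library are available. Lean on these libraries where they do the work, as an engineer would, in place of code of your own. Each camera call takes 0.05 s, during which the arm holds its last target. There are 200 camera calls.

## Working session

There is one attempt and no reset: what is moved stays moved. The work goes in short steps, Python scripts to look and compute and a tool call to move; the robot and the scene stay as the last step left them, time stands still between calls to the robot, and variables do not carry over. Pictures are saved under pics/ and viewed, at most 10 in all, crops included, and the job is handed in when it is done.

Besides the shell and the picture viewer there is one more tool, called after "Call:" by a JSON object that holds its "method" and its "body". jog_arm: Moves the arm, as the interface text tells. Its arguments: {"type":"object","properties":{"plan":{"type":"string"},"grip_force":{"type":"number"}},"required":["plan"]}

```bash
mkdir -p pics
cat > h.py <<'E'
import numpy as np, cv2
from rig import env, imaging, job, models
def unproj(im,u,v,d):
    f=210/np.tan(np.radians(im["fov_y"])/2)
    p=np.array([(u-im["cx"])/f*d,(v-im["cy"])/f*d,d,1.0])
    return (im["world_from_camera"]@p)[:3]
def cloud(im):
    f=210/np.tan(np.radians(im["fov_y"])/2)
    v,u=np.mgrid[:420,:560]; d=im["depth"]
    P=np.stack([(u-im["cx"])/f*d,(v-im["cy"])/f*d,d,np.ones_like(d)],-1)
    return (P@im["world_from_camera"].T)[...,:3]
E
python3 - <<'E'
from h import *
for n in ("top","side"):
    im=imaging.get_image(n); cv2.imwrite(f"pics/{n}0.png",im["pixels"][...,::-1])
    print(n,im["fov_y"],np.round(im["world_from_camera"],3).tolist())
    C=cloud(im)
    for q in ("stop","window","paddle","pivot","glue_block","wax_tin","turned_knob","press","guard"):
        r=models.tip_of(n,q)
        for e in r[:1]:
            u,v=e["at"]; ui,vi=int(round(u)),int(round(v))
            if 0<=ui<560 and 0<=vi<420: print(q,round(e["confidence"],2),np.round(e["at"],1),np.round(C[vi,ui],4))
print(env.observe()["time_s"])
E
```

```text
top 52.405437324362026 [[0.02, -0.993, 0.118, 0.485], [-1.0, -0.019, 0.016, -0.005], [-0.013, -0.118, -0.993, 0.975], [0.0, 0.0, 0.0, 1.0]]
stop 0.57 [292.5 213.1] [ 0.5947 -0.0275  0.0398]
window 0.38 [281.2 171.5] [ 0.6803 -0.0017  0.068 ]
paddle 0.88 [255.4 251.1] [0.509  0.0507 0.0611]
pivot 0.95 [280.2 170.4] [6.842e-01 6.000e-04 7.000e-02]
glue_block 0.6 [236.7 191.2] [0.6404 0.0946 0.0474]
wax_tin 0.97 [193.2 236. ] [0.5395 0.1886 0.0428]
turned_knob 0.69 [318.3 257.6] [ 0.4971 -0.0854  0.042 ]
side 49.75974447580639 [[1.0, 0.02, -0.011, 0.61], [0.02, -0.509, 0.86, -0.759], [0.012, -0.86, -0.51, 0.528], [0.0, 0.0, 0.0, 1.0]]
stop 0.81 [279.2 239.4] [ 0.6097 -0.0462  0.0288]
window 0.58 [230.9 191.7] [0.5066 0.0726 0.0633]
paddle 0.71 [231.3 198.1] [0.5087 0.0515 0.061 ]
pivot 0.67 [316.6 213.8] [ 0.6818 -0.0173  0.0689]
glue_block 0.79 [294.  208.7] [0.6382 0.0107 0.0622]
wax_tin 0.83 [256.9 184.6] [0.5609 0.0836 0.0754]
turned_knob 0.73 [223.1 262.6] [ 0.5076 -0.099   0.0094]
press 0.7 [276.6 230.3] [ 0.6055 -0.0363  0.0428]
guard 0.95 [238.8 219.5] [0.5244 0.0449 0.0116]
1.0
```

View pics/top0.png

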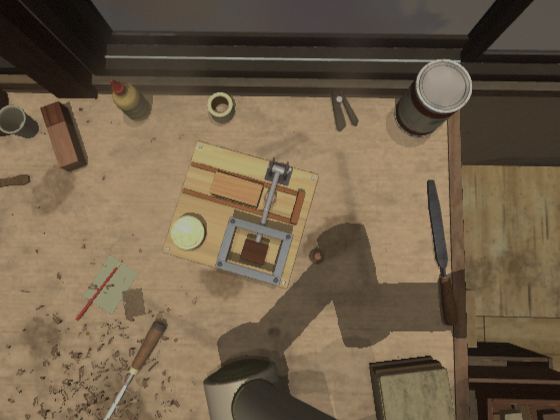

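View pics/side0.png

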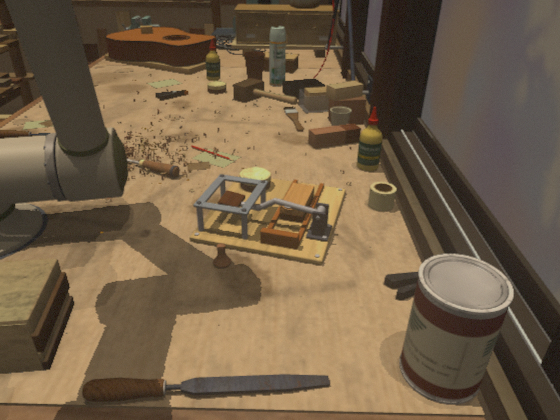

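```bash
cat > fit.py <<'E'
from h import *
im=imaging.get_image("top"); C=cloud(im); X,Y,Z=C[...,0],C[...,1],C[...,2]
reg=(X>.40)&(X<.8)&(Y>-.12)&(Y<.26)
b=(reg&(abs(Z-.012)<.005)).astype(np.uint8)
b=cv2.morphologyEx(b,cv2.MORPH_OPEN,np.ones((3,3)))
n,l,s,c=cv2.connectedComponentsWithStats(b); print(s[:,4], np.median(Z[b>0]))
P=C[(b>0)&np.isin(l,[i for i in range(1,n) if s[i,4]>150])]
r=cv2.minAreaRect((P[:,:2]*1000).astype(np.float32)); print("board",r)
g=C[reg&(abs(Z-.075)<.008)&(X<.6)]
rg=cv2.minAreaRect((g[:,:2]*1000).astype(np.float32)); print("guard",rg,np.median(g[:,2]))
np.save("C.npy",C)
for q in ("guard","glue_block","wax_tin","turned_knob","stop"):
    for e in models.outline_of("top",q)[:1]:
        Q=C[e["region"]]; zm=np.percentile(Q[:,2],90); T=Q[Q[:,2]>zm-.006]
        print(q,e["confidence"],zm,np.median(T[:,2]),cv2.minAreaRect((T[:,:2]*1000).astype(np.float32)))
E
python3 fit.py
```

```text
[226681   1622    643   1665      9    119    510   2726    614    571
     19      9     12] 0.012410051866961536
board ((598.0284423828125, 88.77083587646484), (295.1045837402344, 270.2951965332031), 75.0146255493164)
guard ((528.59716796875, 47.88078308105469), (139.8896026611328, 147.81361389160156), 75.01113891601562) 0.07628604778035153
guard 0.78 0.07860232830890845 0.07641064556811383 ((510.93475341796875, 52.856876373291016), (139.2155303955078, 109.91387176513672), 74.9720687866211)
glue_block 0.56 0.048419293929993314 0.04634047219394499 ((601.1519775390625, 50.6212158203125), (241.97618103027344, 89.13679504394531), 46.0031623840332)
wax_tin 0.82 0.04654512763849663 0.04444638555685626 ((509.026123046875, 122.95655822753906), (250.8975830078125, 72.86941528320312), 63.228851318359375)
turned_knob 0.69 0.041724098373511424 0.041123331232454485 ((502.5631408691406, -84.42786407470703), (15.167980194091797, 15.36764144897461), 1.049383521080017)
stop 0.7 0.0754742156956727 0.07616812612891682 ((579.0484008789062, 34.32304382324219), (139.8712921142578, 252.3346710205078), 74.97821044921875)
```

```bash
cat >> h.py <<'E'
O=np.array([.5973,.0296]); a=np.radians(-15); Rp=np.array([[np.cos(a),-np.sin(a)],[np.sin(a),np.cos(a)]])
def toP(p): return (np.asarray(p)[...,:2]-O)@Rp
def toW(p): return O+Rp@np.asarray(p)
E
python3 - <<'E'
from h import *
C=np.load("C.npy"); p=toP(C)*1000; Z=C[...,2]*1000
m=(p[...,0]>-5)&(p[...,0]<65)&(p[...,1]>9)&(p[...,1]<200)&(abs(Z-46)<4)
Q=p[m]; print(m.sum(),np.percentile(Q,[1,50,99],axis=0),np.median(Z[m]),cv2.minAreaRect(Q.astype(np.float32)))
m=(abs(p[...,0]-30)<40)&(p[...,1]>-80)&(p[...,1]<-35)&(abs(Z-42)<3); print("stop",np.percentile(p[m],[1,99],axis=0))
m=(abs(p[...,0]+91)<30)&(abs(p[...,1])<40)&(Z>50)&(Z<70); print("paddle",np.percentile(p[m],[1,99],axis=0),np.median(Z[m]))
s=env.observe(); print(s["time_s"],s["position"],np.round(s["tool_rot"],3).tolist(),s["grip_width"],env.tcp_to_grasp)
R=np.asarray(s["tool_rot"])
for yy in (190,):
    w=toW([.030,yy/1000]); print(w,(R.T@(np.array([*w,.25])-s["position"]))*100)
for sg in (1,-1):
    y=np.array([*(Rp[:,1]*sg),0]);z=np.array([0,0,-1.]);T=np.stack([np.cross(y,z),y,z],1)
    print(sg,cv2.Rodrigues(R.T@T)[0].ravel()*57.2958)
E
```

```text
1102 [[  6.25991082  24.67505769]
 [ 30.51530424  78.35642616]
 [ 55.56506575 132.21236323]] 46.25597111598895 ((30.962804794311523, 78.75285339355469), (110.1193618774414, 50.305633544921875), 89.40261840820312)
stop [[ -6.22505491 -70.98178943]
 [ 65.89598914 -55.51738732]]
paddle [[-112.5580562   -25.80942439]
 [ -63.3048516    25.11718788]] 61.99644073138455
1.3 [ 0.2455417  -0.4921187   0.23128871] [[0.895, 0.446, 0.0], [0.446, -0.895, 0.0], [0.0, -0.0, -1.0]] 0.08551092916354507 -0.0187
[0.67545339 0.20536134] [ 69.60675085 -43.21986975  -1.86248385]
1 [ 1.82036132e-03 -8.44393273e-03 -1.38485534e+02]
-1 [-6.67865029e-03 -1.43979790e-03  4.15145301e+01]
```

Call:
{"method": "jog_arm", "body": {"plan": "0 0 0 2.75 -1.7 0 255;0 0 0 2.75 -1.7 0 255;0 0 0 2.75 -1.7 0 255;0 0 0 2.75 -1.7 0 255;0 0 0 2.75 -1.7 0 255;0 0 0 2.75 -1.7 0 255;0 0 0 2.75 -1.7 0 255;0 0 0 2.75 -1.7 0 255;0 0 0 2.75 -1.7 0 255;0 0 0 2.75 -1.7 0 255", "grip_force": 40}}

```text
time_s: 2.13
position: [0.4163, -0.2158, 0.2315]
tool_rot: [[0.895, 0.446, 0.0], [0.446, -0.895, -0.0], [0.0, 0.0, -1.0]]
ft_force: [0.3, -0.5, 0.4]
grip_width: -0.0004
gripper_force: 0.0
```

Call:
{"method": "jog_arm", "body": {"plan": "0 0 0 2.75 -1.7 0 255;0 0 0 2.75 -1.7 0 255;0 0 0 2.75 -1.7 0 255;0 0 0 2.75 -1.7 0 255;0 0 0 2.75 -1.7 0 255;0 0 0 2.75 -1.7 0 255;0 0 0 2.75 -1.7 0 255;0 0 0 2.75 -1.7 0 255;0 0 0 2.75 -1.7 0 255;0 0 0 2.75 -1.7 0 255"}}

```text
time_s: 2.97
position: [0.5865, 0.0593, 0.2314]
tool_rot: [[0.895, 0.447, 0.0], [0.447, -0.895, -0.0], [0.0, 0.0, -1.0]]
ft_force: [-0.2, -0.4, 0.2]
grip_width: 0.0001
gripper_force: 0.0
```

Call:
{"method": "jog_arm", "body": {"plan": "0 0 0 2.75 -1.7 0 255;0 0 0 2.75 -1.7 0 255;0 0 0 2.75 -1.7 0 255;0 0 7 2.75 -1.7 0 255;0 0 7 0 0 0 255;0 0 7 0 0 0 255;0 0 7 0 0 0 255;0 0 7 0 0 0 255;0 0 6.5 0 0 0 255;0 0 0 0 0 0 255"}}

```text
time_s: 3.8
position: [0.654, 0.1676, 0.2312]
tool_rot: [[0.965, -0.262, -0.0], [-0.262, -0.965, -0.0], [-0.0, 0.0, -1.0]]
ft_force: [-0.0, -0.5, 0.5]
grip_width: 0.0002
gripper_force: 0.0
```

```bash
cat > st.py <<'E'
import sys
from h import *
s=env.observe(); R=np.asarray(s["tool_rot"]); p=np.asarray(s["position"])
print("t",s["time_s"],"press mm",np.round(toP(p)*1000,1),"z",round(p[2]*1000,1),"F",np.round(s["ft_force"],2),"grip",s["grip_width"])
y=-Rp[:,1];y=np.array([*y,0]);z=np.array([0,0,-1.]);T=np.stack([np.cross(y,z),y,z],1)
print("rot left",np.round(cv2.Rodrigues(R.T@T)[0].ravel()*57.2958,2))
if len(sys.argv)>3:
    g=np.array([float(v)/1000 for v in sys.argv[1:4]]); print("go cm",np.round(R.T@(np.array([*toW(g[:2]),g[2]])-p)*100,2))
E
python3 st.py 30 172 34
```

```text
t 3.8 press mm [ 19. 148.] z 231.2 F [-0.05 -0.47  0.47] grip 0.00018951162109001873
rot left [ 0.    0.01 -0.21]
go cm [ 1.09 -2.41 19.72]
```

Call:
{"method": "jog_arm", "body": {"plan": "0 0 -0.2 1.1 -2.4 0 255;0 0 0 0 0 3 255;0 0 0 0 0 3 255;0 0 0 0 0 3 255;0 0 0 0 0 3 255;0 0 0 0 0 3 255;0 0 0 0 0 2.5 255;0 0 0 0 0 1.5 255;0 0 0 0 0 0.7 255;0 0 0 0 0 0 255"}}

```text
time_s: 4.63
position: [0.6702, 0.1878, 0.0327]
tool_rot: [[0.967, -0.253, -0.003], [-0.253, -0.967, -0.0], [-0.003, 0.001, -1.0]]
ft_force: [-0.4, 0.8, 0.4]
grip_width: -0.0
gripper_force: 0.0
```

```bash
python3 st.py 30 75 34
python3 - <<'E'
from h import *
im=imaging.get_image("wrist"); cv2.imwrite("pics/w1.png",im["pixels"][...,::-1])
E
```

```text
t 4.6333 press mm [ 29.4 171.7] z 32.7 F [-0.41  0.76  0.44] grip -4.644088376777417e-05
rot left [0.06 0.16 0.35]
go cm [-0.    9.67 -0.12]
```

View pics/w1.png

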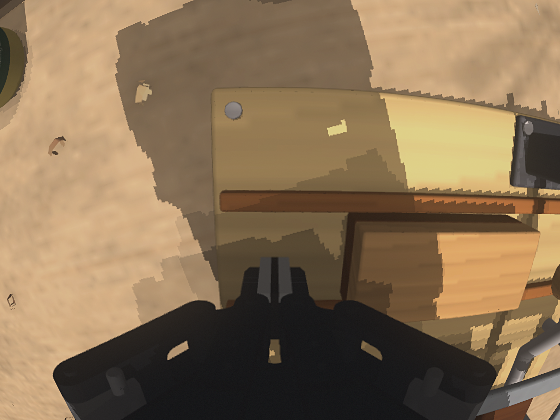

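Call:
{"method": "jog_arm", "body": {"plan": "0 0 0.3 0 1 0 255;0 0 0 0 1 0 255;0 0 0 0 0.8 0 255;0 0 0 0 0.8 0 255;0 0 0 0 0.8 0 255;0 0 0 0 0.8 0 255;0 0 0 0 0.8 0 255;0 0 0 0 0.8 0 255;0 0 0 0 0.8 0 255;0 0 0 0 0.6 0 255"}}

```text
time_s: 5.52
position: [0.65, 0.1082, 0.0354]
tool_rot: [[0.966, -0.26, 0.002], [-0.26, -0.966, 0.001], [0.002, -0.001, -1.0]]
ft_force: [1.7, 4.1, 6.1]
grip_width: 0.0002
gripper_force: 3.1
```

```bash
cat > blk.py <<'E'
from h import *
im=imaging.get_image("wrist"); d=im["depth"]; f=210/np.tan(np.radians(im["fov_y"])/2)
v,u=np.mgrid[:420,:560]; x=u-im["cx"]; y=v-im["cy"]; r=np.hypot(x,y)+1e-9; th=r/f
t=np.tan(th)
P=np.stack([x/r*t*d,y/r*t*d,d,np.ones_like(d)],-1); C=(P@im["world_from_camera"].T)[...,:3]
C[(d<=0)|(th>1.3)]=np.nan
p=toP(C)*1000; Z=C[...,2]*1000
m=(p[...,0]>0)&(p[...,0]<60)&(abs(Z-46)<3)&(p[...,1]<120)&(p[...,1]>-50)
print(m.sum(),np.percentile(p[m],[1,99],axis=0).round(1).tolist(),cv2.minAreaRect(p[m].astype(np.float32)))
s=env.observe(); T=(C-np.asarray(s["position"]))@np.asarray(s["tool_rot"])*1000
g=T[(abs(T[...,0])<60)&(abs(T[...,1])<90)&(Z>50)&(T[...,2]<5)]
for lo in range(-90,0,10):
    k=g[(g[:,2]>lo)&(g[:,2]<=lo+10)]
    if len(k)>20: print(lo,len(k),np.percentile(k[:,:2],[1,99],axis=0).round(0).tolist())
E
python3 st.py 30 69 34;python3 blk.py
```

```text
t 5.5167 press mm [30.5 89.6] z 35.4 F [1.68 4.06 6.05] grip 0.00019363375740662594
rot left [-0.08 -0.12 -0.09]
go cm [-0.05  2.06  0.14]
12825 [[8.4, -30.2], [56.2, 93.7]] ((31.51748275756836, 35.712013244628906), (136.80072021484375, 50.78083419799805), 89.63198852539062)
-90 10618 [[2.0, -60.0], [18.0, 57.0]]
-80 8079 [[-7.0, -55.0], [18.0, 51.0]]
-70 4716 [[-8.0, -48.0], [18.0, 44.0]]
-60 5479 [[-8.0, -40.0], [14.0, 36.0]]
-50 2423 [[-14.0, -33.0], [14.0, 74.0]]
-40 3866 [[-22.0, -8.0], [60.0, 90.0]]
-30 3198 [[-9.0, -14.0], [59.0, 89.0]]
-20 535 [[3.0, -15.0], [60.0, 86.0]]
```

Call:
{"method": "jog_arm", "body": {"plan": "0 0 0 0 0.4 0 255;0 0 0 0 0.4 0 255;0 0 0 0 0.4 0 255;0 0 0 0 0.3 0 255;0 0 0 0 0.3 0 255;0 0 0 0 0.3 0 255;0 0 0 0 0.1 0 255;0 0 0 0 0 0 255"}}

```text
time_s: 6.23
position: [0.6442, 0.0872, 0.0353]
tool_rot: [[0.966, -0.26, 0.002], [-0.26, -0.966, 0.0], [0.002, -0.001, -1.0]]
ft_force: [0.9, 2.4, 4.6]
grip_width: 0.0001
gripper_force: 2.3
```

```bash
python3 st.py 30 69 34;python3 blk.py | head -1
```

```text
t 6.2333 press mm [30.4 67.7] z 35.3 F [0.94 2.39 4.6 ] grip 6.482161520441769e-05
rot left [-0.05 -0.11 -0.09]
go cm [-0.04 -0.13  0.13]
12080 [[8.6, -48.8], [56.2, 72.3]] ((31.67974853515625, 16.047855377197266), (132.27615356445312, 50.609004974365234), 89.71814727783203)
```

Call:
{"method": "jog_arm", "body": {"plan": "0 0 0 0 0.1 0 255;0 0 0 0 0.1 0 255;0 0 0 0 0.1 0 255;0 0 0 0 0.1 0 255;0 0 0 0 0 0 255"}}

```text
time_s: 6.7
position: [0.6439, 0.0863, 0.0353]
tool_rot: [[0.966, -0.26, 0.005], [-0.26, -0.966, 0.005], [0.003, -0.006, -1.0]]
ft_force: [4.9, 16.6, 3.6]
grip_width: -0.0001
gripper_force: 8.7
```

Call:
{"method": "jog_arm", "body": {"plan": "0 0 0 0 0.1 0 255;0 0 0 0 0 0 255"}}

```text
time_s: 6.87
position: [0.6439, 0.0861, 0.0354]
tool_rot: [[0.966, -0.26, 0.005], [-0.26, -0.966, 0.006], [0.004, -0.007, -1.0]]
ft_force: [6.2, 20.5, 3.2]
grip_width: 0.0001
gripper_force: 10.4
```

```bash
python3 st.py 30 69 34;python3 blk.py | head -1
```

```text
t 6.8667 press mm [30.3 66.7] z 35.4 F [ 6.21 20.49  3.24] grip 7.17409286901781e-05
rot left [-0.43 -0.2  -0.04]
go cm [-0.03 -0.23  0.14]
12093 [[8.5, -48.9], [56.2, 71.2]] ((31.3699951171875, 15.568588256835938), (131.07162475585938, 51.06875228881836), 89.90545654296875)
```

The force climbed to 21 N with no further travel, so the block is at the stop. Backing off, rising.

Call:
{"method": "jog_arm", "body": {"plan": "0 0 0 0 -0.4 0 255;0 0 0 0 -0.6 0 255;0 0 0 0 -1 0 255;0 0 0 0 -1 0 255;0 0 0 0 0 -2 255;0 0 0 0 0 -3 255;0 0 0 0 0 -3 255;0 0 0 0 0 -3 255;0 0 0 0 0 -2 255;0 0 0 0 0 0 255"}}

```text
time_s: 7.75
position: [0.6519, 0.1121, 0.1693]
tool_rot: [[0.966, -0.26, 0.008], [-0.26, -0.966, -0.0], [0.008, -0.002, -1.0]]
ft_force: [1.1, -0.7, 0.3]
grip_width: -0.0003
gripper_force: 0.0
```

```bash
python3 st.py -92 0 160; sed -i 's/^r=cv2/#r=cv2/' fit.py
python3 - <<'E'
from h import *
im=imaging.get_image("side"); C=cloud(im); p=toP(C)*1000; Z=C[...,2]*1000
m=(p[...,0]>2)&(p[...,0]<58)&(p[...,1]>-52)&(p[...,1]<140)&(abs(Z-46)<3); print("block",np.percentile(p[m],[1,99],axis=0),np.median(Z[m]))
cv2.imwrite("pics/side1.png",cv2.resize(im["pixels"][150:290,160:360,::-1],(800,560)))
E
```

```text
t 7.75 press mm [31.4 93.9] z 169.3 F [ 1.08 -0.67  0.29] grip -0.00027488636216906054
rot left [-0.11 -0.46 -0.07]
go cm [-12.34   9.4    0.82]
block [[  6.83992784 -51.48677945]
 [ 55.73537173  52.082439  ]] 45.24012462634458
```

View pics/side1.png

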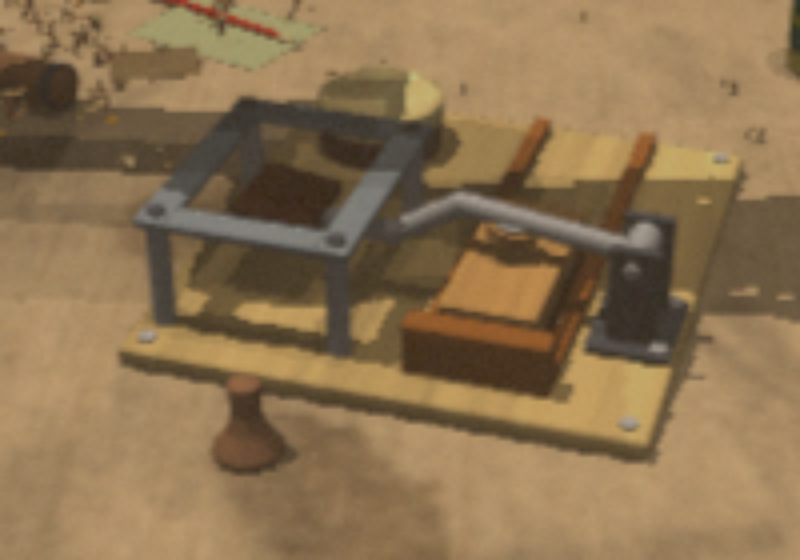

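The block (crop 500,280) sits against the stop, and the lever is still up with its paddle at (285,190). Now to a point above the window.

Call:
{"method": "jog_arm", "body": {"plan": "0 -0.4 0 -2 1.5 0 255;0 0 0 -2 1.5 0 255;0 0 0 -2 1.5 0 255;0 0 0 -2 1.5 0 255;0 0 0 -2 1.5 0 255;0 0 0 -1.2 1 0 255;0 0 0 -1 0.9 0 255;0 0 0 0 0 0 255;0 0 0 0 0 0 255"}}

```text
time_s: 8.55
position: [0.5078, 0.0527, 0.1643]
tool_rot: [[0.965, -0.261, -0.008], [-0.261, -0.965, 0.002], [-0.008, 0.0, -1.0]]
ft_force: [0.4, 0.1, 0.8]
grip_width: -0.0002
gripper_force: 0.0
```

```bash
python3 st.py -90 0 75
```

```text
t 8.55 press mm [-92.5  -0.9] z 164.3 F [0.44 0.08 0.79] grip -0.00020391548926084897
rot left [ 0.01  0.48 -0.12]
go cm [ 0.32 -0.09  8.93]
```

Call:
{"method": "jog_arm", "body": {"plan": "0 0.4 0 0.3 -0.1 0 255;0 0 0 0 0 2 255;0 0 0 0 0 2 255;0 0 0 0 0 2 255;0 0 0 0 0 2 255;0 0 0 0 0 0.8 255;0 0 0 0 0 0 255"}}

```text
time_s: 9.13
position: [0.5109, 0.0532, 0.0751]
tool_rot: [[0.966, -0.26, -0.004], [-0.26, -0.966, 0.0], [-0.004, 0.0, -1.0]]
ft_force: [0.5, 0.2, -0.1]
grip_width: -0.0001
gripper_force: 0.0
```

```bash
python3 st.py -90 0 35
```

```text
t 9.1333 press mm [-89.5   0.4] z 75.1 F [ 0.55  0.22 -0.05] grip -9.722264745079179e-05
rot left [ 0.03  0.2  -0.06]
go cm [-0.03  0.04  4.01]
```

Call:
{"method": "jog_arm", "body": {"plan": "0 0 0 0 0 0.5 255;0 0 0 0 0 0.5 255;0 0 0 0 0 0.5 255;0 0 0 0 0 0.5 255;0 0 0 0 0 0.5 255;0 0 0 0 0 0.5 255;0 0 0 0 0 0.3 255;0 0 0 0 0 0.2 255;0 0 0 0 0 0.1 255;0 0 0 0 0 0 255"}}

```text
time_s: 9.97
position: [0.5109, 0.0528, 0.0408]
tool_rot: [[0.966, -0.26, -0.001], [-0.26, -0.966, 0.0], [-0.001, 0.0, -1.0]]
ft_force: [0.3, -0.1, -0.5]
grip_width: 0.0
gripper_force: 0.0
```

Call:
{"method": "jog_arm", "body": {"plan": "0 0 0 0 0 0.1 255;0 0 0 0 0 0.1 255;0 0 0 0 0 0 255"}}

```text
time_s: 10.22
position: [0.5111, 0.0528, 0.0389]
tool_rot: [[0.966, -0.26, -0.0], [-0.26, -0.966, 0.0], [-0.0, 0.0, -1.0]]
ft_force: [-0.0, -1.2, -0.3]
grip_width: -0.0002
gripper_force: 0.2
```

```bash
python3 st.py -90 0 36
```

```text
t 10.2167 press mm [-89.3   0.1] z 38.9 F [-0.02 -1.21 -0.25] grip -0.0002158190340693368
rot left [ 0.    0.01 -0.08]
go cm [-0.07  0.01  0.29]
```

Call:
{"method": "jog_arm", "body": {"plan": "0 0 0 0 0 0.1 255;0 0 0 0 0 0.1 255;0 0 0 0 0 0.1 255;0 0 0 0 0 0 255"}}

```text
time_s: 10.55
position: [0.5113, 0.0528, 0.036]
tool_rot: [[0.966, -0.26, 0.0], [-0.26, -0.966, -0.0], [0.0, -0.0, -1.0]]
ft_force: [1.8, 0.4, 0.3]
grip_width: 0.0001
gripper_force: 0.7
```

Call:
{"method": "jog_arm", "body": {"plan": "0 0 0 0 0 0.1 255;0 0 0 0 0 0 255"}}

```text
time_s: 10.72
position: [0.5113, 0.0528, 0.0357]
tool_rot: [[0.966, -0.26, 0.001], [-0.26, -0.966, -0.0], [0.001, 0.0, -1.0]]
ft_force: [-2.0, -0.5, 9.4]
grip_width: -0.0
gripper_force: 4.8
```

```bash
python3 st.py -90 0 36
python3 - <<'E'
from h import *
im=imaging.get_image("side")
cv2.imwrite("pics/side2.png",cv2.resize(im["pixels"][150:290,160:360,::-1],(800,560)))
E
```

```text
t 10.7167 press mm [-89.    0.2] z 35.7 F [-2.05 -0.51  9.45] grip -3.706441758606267e-05
rot left [ 0.   -0.04 -0.08]
go cm [-0.1   0.02 -0.03]
```

View pics/side2.png

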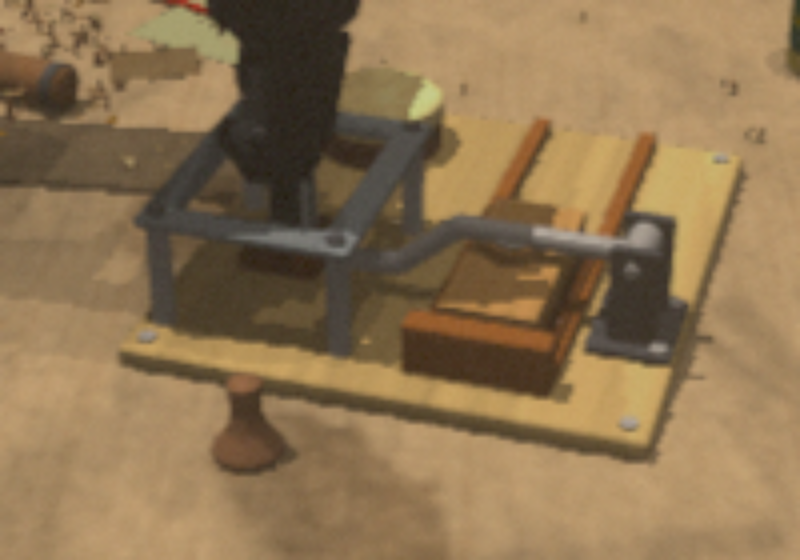

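The paddle (crop 280,255) is down, with the lever bar at (500,232) lowered onto the block. The force rises at z 36 mm, so the pad is seated. One slightly firmer press, then straight up.

Call:
{"method": "jog_arm", "body": {"plan": "0 0 0 0 0 0.1 255;0 0 0 0 0 0 255;0 0 0 0 0 0 255"}}

```text
time_s: 11.02
position: [0.5114, 0.0528, 0.0355]
tool_rot: [[0.966, -0.26, 0.001], [-0.26, -0.966, -0.0], [0.001, -0.0, -1.0]]
ft_force: [-3.2, -0.8, 18.6]
grip_width: 0.0003
gripper_force: 9.2
```

Call:
{"method": "jog_arm", "body": {"plan": "0 0 0 0 0 -0.4 255;0 0 0 0 0 -1 255;0 0 0 0 0 -1.5 255;0 0 0 0 0 -2 255;0 0 0 0 0 -2 255;0 0 0 0 0 -2 255;0 0 0 0 0 -2 255;0 0 0 0 0 -2 255;0 0 0 0 0 0 255;0 0 0 0 0 0 255"}}

```text
time_s: 11.85
position: [0.5111, 0.0529, 0.1633]
tool_rot: [[0.966, -0.26, 0.001], [-0.26, -0.966, 0.0], [0.001, -0.0, -1.0]]
ft_force: [-0.1, -0.3, -1.7]
grip_width: 0.0003
gripper_force: 0.0
```

```bash
python3 st.py
python3 - <<'E'
from h import *
im=imaging.get_image("side"); C=cloud(im); p=toP(C)*1000; Z=C[...,2]*1000
m=(p[...,0]>2)&(p[...,0]<58)&(p[...,1]>-52)&(p[...,1]<140)&(abs(Z-46)<3); print("block",np.percentile(p[m],[1,99],axis=0))
m=(abs(p[...,0]+89)<18)&(abs(p[...,1])<24)&(Z>25)&(Z<70); print("paddle z",np.percentile(Z[m],[5,50,95]),m.sum())
E
```

```text
t 11.85 press mm [-89.3   0.2] z 163.3 F [-0.08 -0.31 -1.68] grip 0.00032013732746489105
rot left [-0.01 -0.05 -0.08]
block [[  6.5415708  -51.74066892]
 [ 55.43526939  52.59682127]]
paddle z [33.26813837 35.18761404 36.24519931] 84
```

The paddle stayed down at about 35–36 mm and the block is still at the stop.

```bash
python3 -c "
from rig import job
print(job.close_job())"
```

```text
the job is handed in; nothing more can be done
None
```

I pushed the block against the stop and pressed the lever down onto it, where it stayed. I saw no sign of touching the guard, tin or knob, and handed the job in at about 12 s; no verdict was returned.

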